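# Pass the wax dish through the go gauge

### The arm

A 7-joint arm with a two-finger parallel gripper is mounted at the origin on a cart in front of the work surface, level with it; the furniture and walls round the work are solid. World frame = base frame: x ahead of the robot, y to its left, z up, the work surface at z = 0. Lengths are in m, angles in rad, forces in N, time in s.
With the tool pointing down it reaches from about 0.425 to 0.875 m from the base axis. Payload 8.4 kg.
Tool frame: the origin (TCP) lies at the very end of the fingers, on their centre line; the grasp point (between the pads) lies 19 mm behind it; z points along the fingers, y is the line along which they close (so a half turn about z gives the same grasp; the last joint's range is limited). The gripper opens to 85 mm and grips with 20 to 120 N. Pads are 22 mm wide; open, the fingers measure 114 mm over their backs; the gripper's body (76 mm by 85 mm) begins 54 mm behind the grasp point. The pads swing forward as they close: fully open they stand 13 mm farther back than shut.
Start: joints at [-1.204, 0.333, 0.04, 1.465, -0.013, 1.343, -0.059], TCP at [0.292, 0.581, 0.231] pointing down, gripper open.
Joint ranges: [-2.58, 2.58], [-0.38, 2.09], [-1.3, 1.39], [0.25, 2.4], [-1.5, 4.64], [0.08, 2.09], [-2.65, 2.65]. Speed limits (rad/s): [2.22, 2.22, 2.79, 2.79, 3.14, 3.14, 3.14].

### API

Orientations are given as a unit quaternion [x, y, z, w].
In Python, from station import sensors, optics, order gives the robot as it stands.
- The arm moves only by the shell command python3 -m jog 'ROWS' [FORCE]. ROWS is text: rows parted by semicolons, each of 7 numbers parted by spaces: the shift along the world's x, y, z in units of 30 mm (1.0 is 30 mm), then the turn, a rotation vector about the world's x, y, z in units of 5 degrees (1.0 is 5 degrees), then the closure, from 0 (fully open) to 1 (shut). A call has 1 to 5 rows; each row shifts and turns the commanded pose from where the row before left it; what a row does not reach is not made up. A row lasts 1/10 s, in which the tool goes at most 50 mm and 8.59 degrees, less where a joint would pass 70% of its speed; a pose out of reach is approached as far as the arm can. A call is refused whole if a number of a shift passes 1 or a number of a turn 1, either way. A call with a gripper value outside its range is refused whole. The fingers move at their own pace and stop on an object; FORCE is the grip in N (left out, the last holds). Time passes only in rows, so rows that do not move let the fingers close. It gives the time, the measured TCP pose, the force, the opening and the grip force at its end, in the units of the state.
- sensors.sense(): the state, without advancing time (a new reading comes with each control period).
- optics.grab_frame(name): name is "side" or "top"; returns a dict with "frame" (420x560x3 uint8, red, green, blue), "fx", "fy", "cx", "cy" (pixels), "rvec" (rotation vector, rad) and "tvec" (3), from world to camera coordinates, as OpenCV has them. Camera axes: x right, y down, z forward; pixel columns grow to the right and rows downward; lengths in m; the calibration is good to about 2 mm. A picture is of the moment at which its call begins. There is no depth.
- order.sign_off(): hands the job in; it is judged then, once.
The state is a dict: "t": time; "joints": joint angles; "joint_vel": joint speeds; "joint_torque": joint torques, N m; "position": TCP position; "ee_rot": TCP orientation; "wrist_force": force on the tool from outside, world axes, zero at the start; "moment": the same for the moment, N m; "grip_width": finger opening in m; "gripper_force": force on a finger pad.
Only numpy, scipy, OpenCV 4.12 (cv2) and the standard library are available. Lean on these libraries where they do the work, as an engineer would, in place of code of your own. Each camera call takes 0.05 s, during which the arm holds its last target. There are 200 camera calls.

### The job

Check the diameter of the round wax dish with the go gauge, the two low steel jaws bolted to the bench: push the dish with the fingertips along the bench, in between the jaws from the side where it lies, and through until the whole dish has come out on the far side, and leave it there straight behind the gap, clear of the jaws by less than 5 cm. The dish stays flat on the bench all the way, only pushed, never lifted or carried, and the gauge's neighbours (the tape roll, the star-shaped block and the pipe fitting) stay where they are.

Things in the scene. Friction and masses are not known exactly. Their poses are not given: they have to be found in the camera images.
- dish: The part to push: round violet wax dish like a saucer with a small hub, 109 mm across the rim, rim 18 mm and hub 22 mm high, about 60 g, loose on the bench. Origin at the centre of its underside (bench, z = 0), z up. It starts with its centre 125 to 180 mm before the gap's centre (on the gauge's -x side), from 55 mm to the right (-y) to 25 mm to the left (+y) of the gauge's centre line.
- gauge: Go gauge, fixed: two steel jaws 28 mm high, 115 mm apart. Origin on the bench midway between them; +x is the way the dish goes through, y across the gap. Jaws: x -20 to 20, |y| 57.5 to 89.5 mm. On the entry side splayed cheeks (28 mm high) widen the mouth to 150 mm at x = -50. Outside each jaw a bolted foot 12 mm high, out to |y| = 118. No bar above, no plate below: the dish slides on the bench.
- tape: Bystander: roll of masking tape lying flat, 93 mm across, 24 mm high, loose; origin at the centre of its underside. Must not be moved.
- star_block: Bystander: violet four-pointed star-shaped wax block lying flat, 66 x 78 mm, 24 mm high, loose; origin at the centre of its underside. Must not be moved.
- fitting: Bystander: violet wax pipe fitting cluster, 56 x 56 mm, 21 mm high, loose; origin at the centre of its underside. Must not be moved. (Also near: two thin fixed steel posts of the soldering-iron rest, up to 118 mm tall, at world x, y = 0.363, -0.005 and 0.315, -0.161 m, between the robot and the gauge; keep the gripper clear of them.)
Not all that is in view belongs to the job. Of the things that look like the dish, take the one that is farthest to the robot's right at the start.

How it is judged:
On the way:
1. the dish lies between the jaws, in the gap (x of dish in the frame of gauge between -0.03 and 0.03 m and y of dish in the frame of gauge between -0.01 and 0.01 m and height (world z) of dish below 0.008 m), for 0.1 s.
At the end, for the whole second after the job is handed in: The dish, having passed between the jaws, lies flat and still on the bench on the far side: its rear edge is past the jaws' far faces and less than 55 mm beyond them (its centre 75.5 to 130 mm beyond the gap's centre), its centre within 30 mm of the gauge's centre line, not touching the gauge (x of dish in the frame of gauge between 0.0755 and 0.13 m and y of dish in the frame of gauge between -0.03 and 0.03 m and height (world z) of dish below 0.008 m and angle between dish's own z axis and vertical below 0.1 rad and contact force between dish and gauge below 0.05 N and linear speed of dish below 0.01 m/s).
It fails at once if the dish is lifted or tipped (height (world z) of dish above 0.008 m or angle between dish's own z axis and vertical above 0.25 rad).
It fails at once if the tape roll is moved more than 15 mm (distance of tape from where it was at the start of the episode above 0.015 m).
It fails at once if the star-shaped block is moved more than 15 mm (distance of star_block from where it was at the start of the episode above 0.015 m).
It fails at once if the pipe fitting is moved more than 15 mm (distance of fitting from where it was at the start of the episode above 0.015 m).
It also fails if it takes over 72 s, if anything falls off the work surface, if the arm or the gripper's body presses on something with over 40 N, if the wrist force passes 120 N, or if a joint passes its speed limit or range.

## Working session

There is one attempt and no reset: what is moved stays moved. The work goes in short steps, Python scripts to look and compute and a shell command to move; the robot and the scene stay as the last step left them, time stands still between calls to the robot, and variables do not carry over. Pictures are saved under pics/ and viewed, at most 10 in all, crops included, and the job is handed in when it is done.

```bash
mkdir -p pics; cat > h.py <<'E'
import numpy as np, cv2
from station import sensors, optics, order
def grab(n,fn=None):
    f=optics.grab_frame(n)
    if fn: cv2.imwrite('pics/'+fn,cv2.cvtColor(f['frame'],cv2.COLOR_RGB2BGR))
    return f
def K(f): return np.array([[f['fx'],0,f['cx']],[0,f['fy'],f['cy']],[0,0,1.]])
def w(f,u,v,z=0.):
    R=cv2.Rodrigues(np.array(f['rvec'],float))[0];t=np.array(f['tvec'],float).ravel()
    d=R.T@np.linalg.inv(K(f))@np.array([u,v,1.]);c=-R.T@t
    return c+d*(z-c[2])/d[2]
def px(f,p):
    return cv2.projectPoints(np.array(p,float).reshape(-1,3),np.array(f['rvec'],float),np.array(f['tvec'],float),K(f),None)[0].reshape(-1,2)
E
python3 - <<'E'
from h import *
for n in('top','side'):
    f=grab(n,n+'0.png'); print(n,f['fx'],f['rvec'],f['tvec'])
s=sensors.sense();print(s['t'],s['position'],s['ee_rot'],s['wrist_force'],s['grip_width'])
E
```

```text
top 412.1272579870462 [ 2.22567412 -1.98462316  0.20402023] [0.04933898 0.56270074 0.82025937]
side 530.123063295212 [ 2.14908941 -0.61950481  0.29956929] [-0.4138878   0.26400337  0.64815875]
0.1 [0.29178237 0.58036382 0.23047471] [ 2.30795859e-01  9.73001895e-01 -7.55551782e-04 -1.11638101e-04] [-0.39367693  0.32380695 -0.01256536] 0.08564602498920033
```

View pics/top0.png

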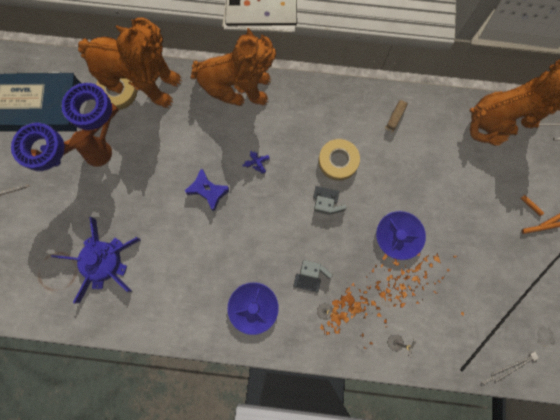

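View pics/side0.png

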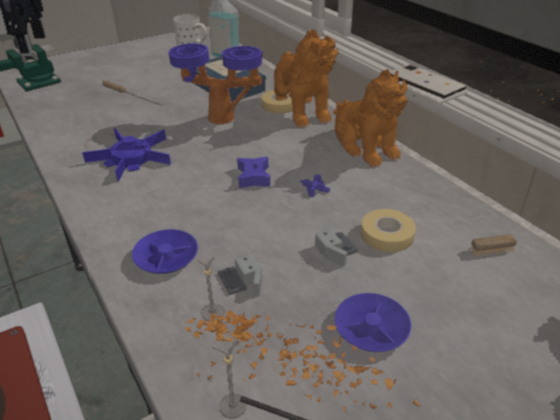

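The top view shows two saucer-like dishes at (401,236) and (253,308). The rings at (86,105) and (37,146) and the propeller at (99,262) are other violet things. The jaws are at (328,203) and (313,275), the tape at (340,159), the star at (207,189) and the fitting at (257,162). The dish farthest to the robot's right should be (401,236); I'll check it in a crop.

```bash
python3 - <<'E'
from h import *
f=grab('top');im=cv2.cvtColor(f['frame'],cv2.COLOR_RGB2BGR)
c=cv2.resize(im[140:320,200:440],None,fx=3.3,fy=3.3,interpolation=cv2.INTER_CUBIC);cv2.imwrite('pics/c1.png',c)
for n,p,z in(('dish',(401,236),.018),('dish2',(253,308),.018),('tape',(340,159),.024),('star',(207,189),.024),('fit',(257,162),.02)):print(n,w(f,*p,z).round(3))
hsv=cv2.cvtColor(f['frame'],cv2.COLOR_RGB2HSV)
m=cv2.inRange(hsv,(110,90,40),(140,255,255))
n,l,st,ce=cv2.connectedComponentsWithStats(m)
for i in range(1,n):
    if st[i,4]>80:
        x,y,ww,hh,a=st[i]
        print(st[i],ce[i].round(1),w(f,*ce[i],.015).round(4), [w(f,x,ce[i][1],.018).round(3)[:2].tolist(),w(f,x+ww,ce[i][1],.018).round(3)[:2].tolist()])
E
```

```text
dish [ 0.543 -0.158  0.018]
dish2 [0.353 0.147 0.018]
tape [ 0.704 -0.008  0.024]
star [0.599 0.282 0.024]
fit [0.676 0.179 0.02 ]
[  61   83   51   47 1642] [ 85.4 105.6] [0.7705 0.6004 0.015 ] [[0.763, 0.656], [0.776, 0.536]]
[  11  121   53   49 1803] [ 37.  145.8] [0.659  0.6908 0.015 ] [[0.651, 0.748], [0.665, 0.627]]
[243 152  26  21 228] [256.4 161.5] [0.6789 0.181  0.015 ] [[0.674, 0.211], [0.681, 0.152]]
[185 170  43  40 675] [206.6 189.2] [0.6008 0.2849 0.015 ] [[0.595, 0.333], [0.606, 0.236]]
[ 376  211   50   49 1857] [400.5 235.2] [ 0.5456 -0.1571  0.015 ] [[0.539, -0.103], [0.552, -0.212]]
[  53  218   86   85 2124] [ 99.3 261.2] [0.413  0.4934 0.015 ] [[0.401, 0.592], [0.423, 0.406]]
[ 228  283   50   52 2062] [252.5 308.3] [0.3518 0.1481 0.015 ] [[0.346, 0.2], [0.358, 0.094]]
```

View pics/c1.png

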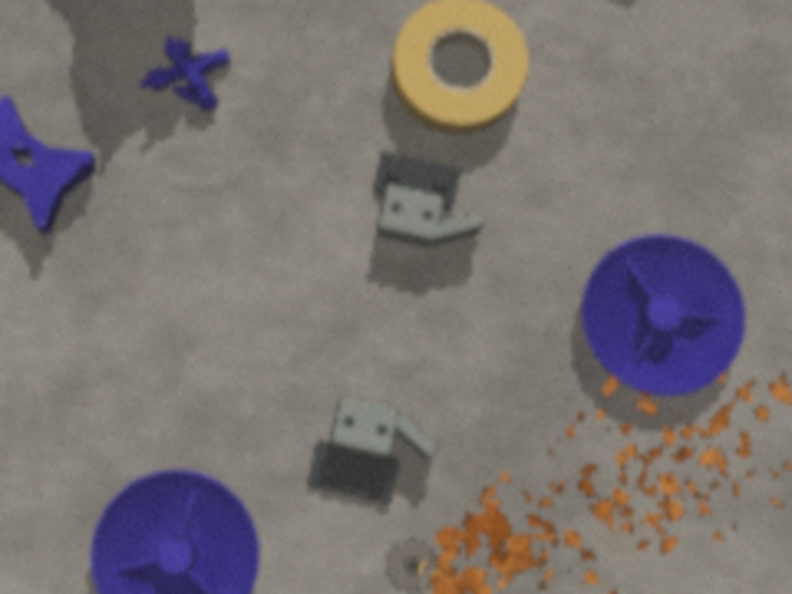

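The crop confirms the dish: a round saucer with a small hub at crop (661,315), right of the gauge on the cheek side. The upper jaw's screws are at (397,208) and (427,214), the lower jaw's at (348,422) and (381,430).

```bash
python3 - <<'E'
from h import *
f=grab('top')
W=lambda x,y,z:w(f,200+x/3.3,140+y/3.3,z)[:2]
a=[W(397,208,.028),W(427,214,.028)];b=[W(348,422,.028),W(381,430,.028)]
A=np.mean(a,0);B=np.mean(b,0);print('A,B',A,B,np.linalg.norm(A-B))
# inner faces
O=(A+B)/2
print('screw dirs',[np.degrees(np.arctan2(*(p[0]-p[1])[::-1])) for p in(a,b)])
d=B-A; gy=None
# +x of gauge is toward +y world; y = left of it = -x world => B side is +y
yv=d/np.linalg.norm(d);xv=np.array([yv[1],-yv[0]])
print('O',O,'yaw',np.degrees(np.arctan2(xv[1],xv[0])),xv,yv)
loc=lambda p:((np.array(p[:2])-O)@xv,(np.array(p[:2])-O)@yv)
print('dish',loc((.545,-.157)))
for n,p in(('tape',(.704,-.008)),('star',(.6,.284)),('fit',(.678,.18)),('dish2',(.352,.148)),('post1',(.363,-.005)),('post2',(.315,-.161))):print(n,np.round(loc(p),3))
for x,y in((390,183),(444,190),(380,232),(341,397),(397,407),(388,452),(332,445),(482,222),(433,455)):print((x,y),np.round(loc(W(x,y,.028)),4))
# overlay model
im=cv2.cvtColor(f['frame'],cv2.COLOR_RGB2BGR)
g=lambda x,y,z:np.r_[O+x*xv+y*yv,z]
o=cv2.resize(im[140:320,200:440],None,fx=3.3,fy=3.3,interpolation=cv2.INTER_CUBIC)
for s in(1,-1):
    q=[g(-.02,s*.0575,.028),g(.02,s*.0575,.028),g(.02,s*.0895,.028),g(-.02,s*.0895,.028),g(-.02,s*.0575,.028),g(-.05,s*.075,.028)]
    p=((px(f,q)-[200,140])*3.3).astype(int);cv2.polylines(o,[p.reshape(-1,1,2)],False,(0,255,0),1)
D=np.array([.545,-.157])
p=((px(f,[np.r_[D+.0545*np.array([np.cos(t),np.sin(t)]),.018] for t in np.linspace(0,6.3,60)])-[200,140])*3.3).astype(int);cv2.polylines(o,[p.reshape(-1,1,2)],True,(0,255,0),1)
cv2.imwrite('pics/c2.png',o)
E
```

```text
A,B [0.59408001 0.01681316] [0.44764589 0.03430384] 0.1474749937552464
screw dirs [np.float64(84.89928348202203), np.float64(82.95902959747964)]
O [0.52086295 0.0255585 ] yaw 83.1886319743531 [0.11860098 0.992942  ] [-0.992942    0.11860098]
dish (np.float64(-0.17840731951300087), np.float64(-0.04561830611146539))
tape [-0.012 -0.186]
star [ 0.266 -0.048]
fit [ 0.172 -0.138]
dish2 [0.102 0.182]
post1 [-0.049  0.153]
post2 [-0.21   0.182]
(390, 183) [ 0.0185 -0.0893]
(444, 190) [-0.0179 -0.0929]
(380, 232) [ 0.0178 -0.0547]
(341, 397) [0.019  0.0589]
(397, 407) [-0.018   0.0568]
(388, 452) [-0.0184  0.0866]
(332, 445) [0.0178 0.0906]
(482, 222) [-0.0472 -0.0772]
(433, 455) [-0.0472  0.0817]
```

View pics/c2.png

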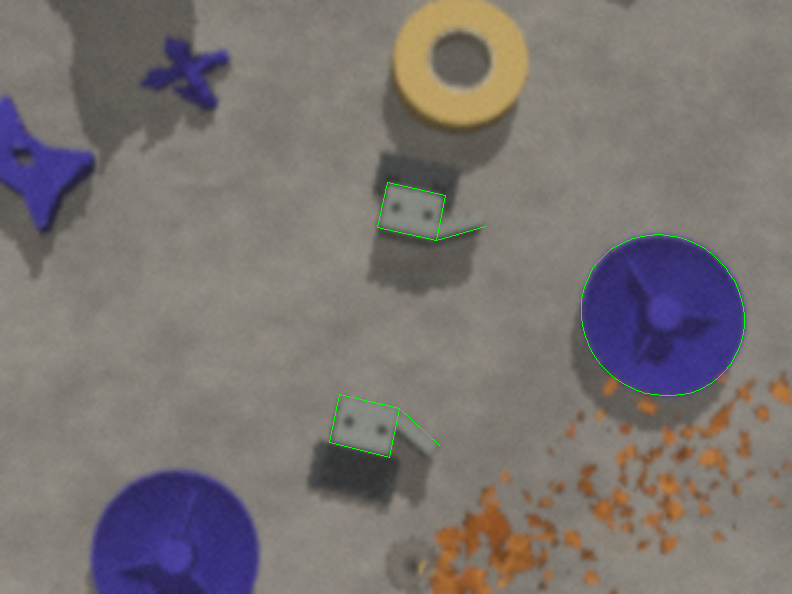

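The model overlay fits the jaws and rim well: jaw screws 147.5 mm apart against a nominal 147. Gauge O = (0.521, 0.0255), yaw 83.2°. The dish is at (0.545, -0.157), which is (-178, -46) mm in the gauge frame, so it's in the stated range.

Plan: use partly closed fingers as a two-point cradle behind the dish, first pushing at +22° to the centre line, then straight through. I start from (0.551, -0.237) with tool y at about 4°, which is a turn of -59°.

```bash
python3 -m jog '1 -1 0 0 0 -1 0;1 -1 0 0 0 -1 0;1 -1 0 0 0 -1 0;1 -1 0 0 0 -1 0;1 -1 0 0 0 -1 0' 20
python3 -m jog '1 -1 0 0 0 -1 0;1 -1 0 0 0 -1 0;1 -1 0 0 0 -1 0;0.6 -1 0 0 0 -1 0;0 -1 0 0 0 -1 0'
python3 -m jog '0 -1 0 0 0 -1 0.4;0 -1 0 0 0 -0.8 0.4;0 -1 0 0 0 0 0.4;0 -1 0 0 0 0 0.4;0 -1 0 0 0 0 0.4'
python3 -m jog '0 -1 0 0 0 0 0.4;0 -1 0 0 0 0 0.4;0 -1 0 0 0 0 0.4;0 -1 0 0 0 0 0.4;0 -1 0 0 0 0 0.4'
python3 -m jog '0 -1 0 0 0 0 0.4;0 -1 0 0 0 0 0.4;0 -1 0 0 0 0 0.4;0 -1 0 0 0 0 0.4;0 -1 0 0 0 0 0.4'
```

```text
t: 0.7
position: [0.4429, 0.4293, 0.2313]
ee_rot: [0.438, 0.899, -0.0, -0.0]
wrist_force: [0.5, -0.2, 0.3]
grip_width: 0.0856
gripper_force: 0.0
t: 1.2
position: [0.5519, 0.2783, 0.2307]
ee_rot: [0.623, 0.782, -0.0, 0.001]
wrist_force: [-0.7, -0.3, 0.7]
grip_width: 0.0854
gripper_force: 0.0
t: 1.7
position: [0.5497, 0.1295, 0.2312]
ee_rot: [0.68, 0.733, -0.0, -0.0]
wrist_force: [-0.7, -0.3, 0.1]
grip_width: 0.0516
gripper_force: 0.0
t: 2.2
position: [0.5497, -0.0205, 0.2313]
ee_rot: [0.68, 0.733, 0.0, -0.0]
wrist_force: [0.8, 0.2, 0.4]
grip_width: 0.0516
gripper_force: 0.0
t: 2.7
position: [0.5497, -0.1704, 0.2313]
ee_rot: [0.68, 0.733, 0.0, -0.0]
wrist_force: [0.5, 1.0, 0.4]
grip_width: 0.0512
gripper_force: 0.0
```

```bash
python3 -m jog '0 -1 0 0 0 0 0.4;0 -1 0 0 0 0 0.4;0 -0.5 0 0 0 0 0.4;0 0 -1 0 0 0 0.4;0 0 -1 0 0 0 0.4'
python3 -m jog '0 0 -1 0 0 0 0.4;0 0 -1 0 0 0 0.4;0 0 -1 0 0 0 0.4;0 0 -1 0 0 0 0.4;0 0 -0.6 0 0 0 0.4'
python3 -m jog '0 0 -0.3 0 0 0 0.4;0 0 -0.1 0 0 0 0.4;0 0 0 0 0 0 0.4'
python3 - <<'E'
from h import *
f=grab('side','s1.png')
im=cv2.imread('pics/s1.png');cv2.imwrite('pics/s1c.png',cv2.resize(im[240:420,260:500],None,fx=3.3,fy=3.3,interpolation=cv2.INTER_CUBIC))
E
```

```text
t: 3.2
position: [0.5502, -0.2453, 0.1711]
ee_rot: [0.681, 0.733, 0.0, 0.001]
wrist_force: [0.5, 1.0, -0.7]
grip_width: 0.0513
gripper_force: 0.0
t: 3.7
position: [0.5488, -0.2436, 0.0308]
ee_rot: [0.68, 0.733, -0.001, -0.001]
wrist_force: [0.7, -0.5, 0.3]
grip_width: 0.0514
gripper_force: 0.0
t: 4.0
position: [0.5502, -0.2445, 0.0217]
ee_rot: [0.68, 0.733, 0.0, 0.0]
wrist_force: [0.3, 0.6, -0.3]
grip_width: 0.0513
gripper_force: 0.0
```

View pics/s1c.png

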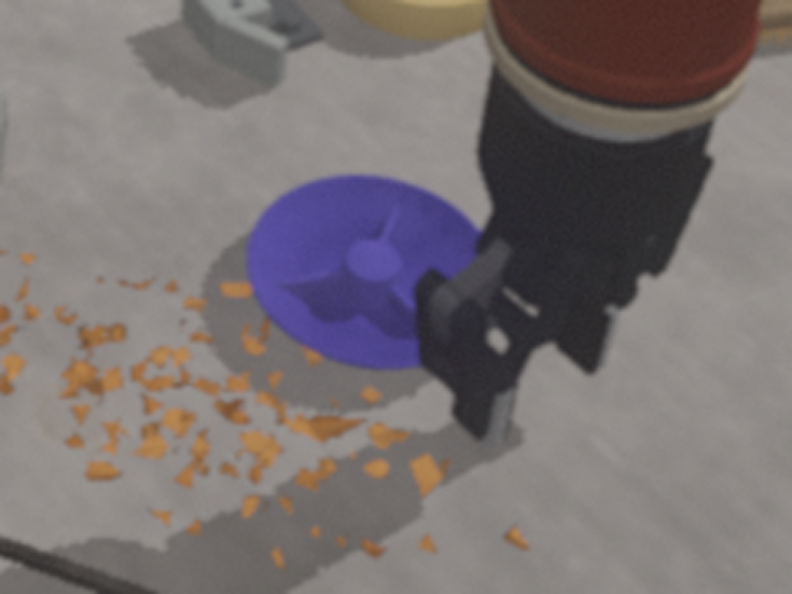

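The fingers stand about 2 to 3 cm above the bench, just behind the dish: the left fingertip is at crop (485,440) and the dish rim ends before it. I'll go lower.

```bash
python3 -m jog '0 0 -0.25 0 0 0 0.4;0 0 -0.15 0 0 0 0.4;0 0 0 0 0 0 0.4'
python3 -m jog '0 0 -0.15 0 0 0 0.4;0 0 0 0 0 0 0.4'
```

```text
t: 4.35
position: [0.5496, -0.244, 0.0087]
ee_rot: [0.68, 0.733, -0.0, -0.0]
wrist_force: [-1.1, -0.2, 0.6]
grip_width: 0.0508
gripper_force: 0.0
t: 4.55
position: [0.5496, -0.2441, 0.0043]
ee_rot: [0.68, 0.733, -0.0, -0.0]
wrist_force: [-0.7, 0.3, -0.4]
grip_width: 0.0509
gripper_force: 0.0
```

```bash
python3 -m jog '-0.02 0.3 0 0 0 0 0.4;-0.02 0.3 0 0 0 0 0.4;-0.02 0.2 0 0 0 0 0.4'
python3 -m jog '-0.11 0.36 0 0 0 0 0.4;-0.11 0.36 0 0 0 0 0.4;-0.11 0.36 0 0 0 0 0.4;-0.11 0.36 0 0 0 0 0.4;-0.11 0.36 0 0 0 0 0.4'
cat >> h.py <<'E'
O=np.array([.5209,.0256]);xv=np.array([.1186,.9929]);yv=np.array([-.9929,.1186])
def loc(p): q=np.array(p[:2])-O; return (q@xv*1000).round(1),(q@yv*1000).round(1)
from scipy.optimize import least_squares
def dish(f,guess):
    m=cv2.inRange(cv2.cvtColor(f['frame'],cv2.COLOR_RGB2HSV),(110,90,40),(140,255,255))
    n,l,st,ce=cv2.connectedComponentsWithStats(m)
    best=max((i for i in range(1,n) if np.hypot(*(ce[i]-px(f,[*guess,.01])[0]))<25),key=lambda i:st[i,4])
    v,u=np.nonzero(l==best); P=np.array([w(f,a,b,.018)[:2] for a,b in zip(u,v)])
    H=cv2.convexHull(P.astype(np.float32))[:,0]
    r=least_squares(lambda c:np.hypot(*(H-c).T)-.0545,H.mean(0),loss='soft_l1',f_scale=.001)
    return r.x,len(P)
E
python3 - <<'E'
from h import *
f=grab('top','t2.png');d,n=dish(f,(.53,-.11));s=sensors.sense();print(d,n,loc(d),loc(s['position']),s['wrist_force'])
im=cv2.imread('pics/t2.png');cv2.imwrite('pics/t2c.png',cv2.resize(im[140:320,220:460],None,fx=3,fy=3))
E
```

```text
t: 4.85
position: [0.5483, -0.2186, 0.0048]
ee_rot: [0.68, 0.734, 0.0, -0.0]
wrist_force: [0.1, 0.1, -0.4]
grip_width: 0.051
gripper_force: 0.0
t: 5.35
position: [0.5313, -0.1652, 0.0049]
ee_rot: [0.68, 0.733, 0.0, -0.0]
wrist_force: [0.2, -0.3, -0.9]
grip_width: 0.051
gripper_force: 0.2
[ 0.52693396 -0.10924005] 1877 (np.float64(-133.2), np.float64(-22.0)) (np.float64(-186.3), np.float64(-32.4)) [-0.24495366  1.74734591 -0.44355451]
```

View pics/t2c.png

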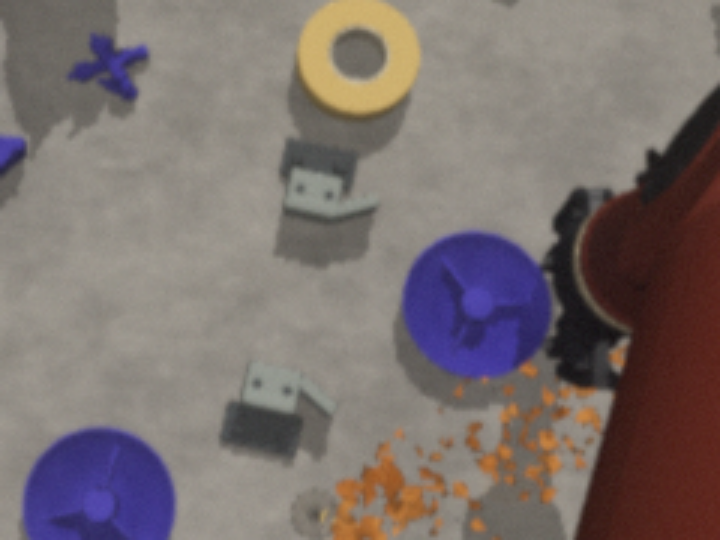

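The dish sits cradled in the fingers, centre at crop (478,303), at (-133,-22) mm in the gauge frame, moving as planned. I'll finish the diagonal leg, then turn the hand square to the gap.

```bash
python3 -m jog '-0.1 0.37 0 0 0 0 0.4;-0.1 0.37 0 0 0 0 0.4;-0.1 0.37 0 0 0 0 0.4;-0.1 0.37 0 0 0 0 0.4;-0.1 0.37 0 0 0 0 0.4'
python3 -m jog '-0.06 0.22 0 0 0 -0.55 0.4;-0.06 0.22 0 0 0 -0.55 0.4;-0.06 0.22 0 0 0 -0.55 0.4;-0.06 0.22 0 0 0 -0.55 0.4;0 0 0 0 0 0 0.4'
cat > c.py <<'E'
from h import *
import sys
f=grab('top','t%s.png'%sys.argv[1]);s=sensors.sense();p=s['position'];d,n=dish(f,p[:2]+.054*xv);print(d,n,loc(d),loc(p),s['wrist_force'])
E
python3 c.py 3
```

```text
t: 5.9
position: [0.5164, -0.1098, 0.0048]
ee_rot: [0.68, 0.733, -0.0, -0.0]
wrist_force: [-0.1, -1.0, 0.1]
grip_width: 0.0513
gripper_force: 0.2
t: 6.4
position: [0.5091, -0.0829, 0.0047]
ee_rot: [0.747, 0.665, 0.0, -0.0]
wrist_force: [-0.1, -0.1, -1.0]
grip_width: 0.0511
gripper_force: 0.0
[ 0.51591263 -0.02640925] 1847 (np.float64(-52.2), np.float64(-1.2)) (np.float64(-109.7), np.float64(-1.4)) [ 0.0391344  -0.1329305  -0.30755043]
```

```bash
python3 -m jog '0.03 0.33 0 0 0 0 0.4;0.03 0.33 0 0 0 0 0.4;0.04 0.33 0 0 0 0 0.4;0.04 0.33 0 0 0 0 0.4;0.04 0.33 0 0 0 0 0.4'; python3 c.py 4
```

```text
t: 6.95
position: [0.515, -0.0338, 0.0048]
ee_rot: [0.747, 0.665, 0.0, -0.0]
wrist_force: [-0.0, -0.7, 0.2]
grip_width: 0.0513
gripper_force: 0.2
[0.52155713 0.0213884 ] 1713 (np.float64(-4.1), np.float64(-1.2)) (np.float64(-57.8), np.float64(-1.2)) [-0.09714709  2.15018429 -0.79696645]
```

```bash
python3 -m jog '0 0 0 0 0 0 0.4;0 0 0 0 0 0 0.4;0.04 0.35 0 0 0 0 0.4;0.04 0.35 0 0 0 0 0.4;0.04 0.35 0 0 0 0 0.4'
python3 -m jog '0.04 0.35 0 0 0 0 0.4;0.04 0.35 0 0 0 0 0.4;0.04 0.35 0 0 0 0 0.4;0.04 0.35 0 0 0 0 0.4;0.04 0.35 0 0 0 0 0.4'; python3 c.py 5
```

```text
t: 7.5
position: [0.5186, -0.0023, 0.0048]
ee_rot: [0.747, 0.665, 0.0, -0.0]
wrist_force: [-0.2, -0.1, -0.1]
grip_width: 0.0508
gripper_force: 0.2
t: 8.0
position: [0.5245, 0.0501, 0.0048]
ee_rot: [0.747, 0.665, -0.0, -0.0]
wrist_force: [-0.5, -0.0, 0.1]
grip_width: 0.051
gripper_force: 0.2
[0.53070484 0.10438643] 869 (np.float64(79.4), np.float64(-0.4)) (np.float64(26.8), np.float64(-0.7)) [-0.23768384  2.66704861 -0.10605773]
```

Two more rows (~21 mm), then back off and up.

```bash
python3 -m jog '0.04 0.35 0 0 0 0 0.4;0.04 0.35 0 0 0 0 0.4;0 0 0 0 0 0 0.4;-0.02 -0.2 0 0 0 0 0.4;-0.04 -0.3 0 0 0 0 0.4'
python3 -m jog '-0.04 -0.3 0 0 0 0 0.4;0 0 0.7 0 0 0 0.4;0 0 1 0 0 0 0.4;0 0 1 0 0 0 0.4;0 0 1 0 0 0 0.4'
python3 -m jog '0 -1 1 0 0 0 0.4;0 -1 1 0 0 0 0.4;0 -1 0 0 0 0 0.4;0 -1 0 0 0 0 0.4;0 0 0 0 0 0 0.4'
python3 - <<'E'
from h import *
f=grab('top','t6.png');d,n=dish(f,(.533,.125));print(d,n,loc(d))
im=cv2.imread('pics/t6.png');cv2.imwrite('pics/t6c.png',cv2.resize(im[120:340,170:450],None,fx=2.5,fy=2.5))
E
```

```text
t: 8.55
position: [0.5249, 0.0545, 0.0048]
ee_rot: [0.747, 0.665, -0.0, 0.0]
wrist_force: [-0.9, -0.9, 0.3]
grip_width: 0.0514
gripper_force: 0.0
t: 9.05
position: [0.5234, 0.0444, 0.1169]
ee_rot: [0.748, 0.664, -0.0, -0.0]
wrist_force: [0.3, 0.6, 0.2]
grip_width: 0.0512
gripper_force: 0.0
t: 9.55
position: [0.5229, -0.0799, 0.1763]
ee_rot: [0.75, 0.662, 0.0, 0.001]
wrist_force: [1.4, -0.2, -0.2]
grip_width: 0.0513
gripper_force: 0.0
[0.53301407 0.12948765] 1819 (np.float64(104.6), np.float64(0.3))
```

View pics/t6c.png

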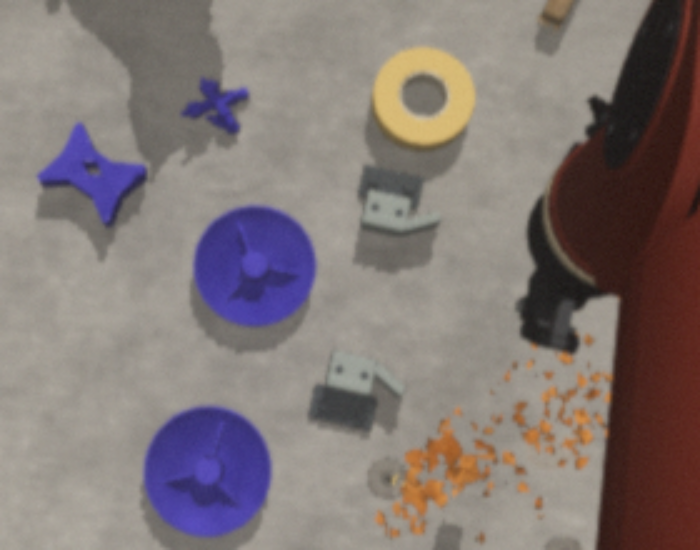

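The dish, crop (255,266), lies flat behind the gap at (104.6, 0.3) mm in the gauge frame, and the tape, star and fitting have not moved. I'm handing it in.

```bash
python3 -c "
from station import order;print(order.sign_off())"
```

```text
the job is handed in; nothing more can be done
None
```

The dish went through the gauge flat on the bench and now lies about 30 mm clear of the jaws, on the centre line to within about 1 mm, with the tape, star and fitting where they were; the job is handed in, but sign-off returned no verdict.

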